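Index the vial rack by one turn of the hand wheel

ROBOT

A 6-joint arm with a two-finger parallel gripper is mounted at the origin on a cart in front of the work surface, level with it; the furniture and walls round the work are solid. World frame = base frame: x ahead of the robot, y to its left, z up, the work surface at z = 0. Lengths are in m, angles in degrees, forces in N, time in s.
With the tool pointing down it reaches from about 0.375 to 0.9 m from the base axis. Payload 3.1 kg.
Tool frame: the origin (TCP) lies at the very end of the fingers, on their centre line; the grasp point (between the pads) lies 19 mm behind it; z points along the fingers, y is the direction in which the jaws open and shut (so a half turn about z gives the same grasp; the last joint's range is limited). The gripper opens to 87 mm and grips with 3 to 60 N. Pads are 19 mm wide; open, the fingers measure 117 mm over their backs; the gripper's body (75 mm by 190 mm) begins 51 mm behind the grasp point.
Start: joints at [57.153, 30.224, 82.088, -0, 67.689, -10.227], TCP at [0.24, 0.577, 0.223] pointing down, gripper open.
Joint ranges: [-176.69, 176.69], [-43.24, 126.21], [12.49, 139.97], [-82, 262], [0, 151.66], [-163.58, 163.58]. Speed limits (degrees/s): [159.86, 159.86, 180, 180, 180, 180].

INTERFACE

Orientations are given as a 3x3 rotation matrix whose columns are the frame's x, y, z axes.
In Python, from rig import bot gives the robot as it stands. The module is installed in compiled form; this text tells all that it offers.
- The arm moves only by the tool play_rows, never from a script. Its argument "targets" is a list of rows, each a list of 7 numbers: the closure, from 0 (fully open) to 1 (shut), then the shift along the world's x, y, z in m, then the turn, a rotation vector about the world's x, y, z in rad. A call has 1 to 12 rows; each row shifts and turns the commanded pose from where the row before left it; what a row does not reach is not made up. A row lasts 1/8 s, in which the tool goes at most 62.5 mm and 10.7 degrees, less where a joint would pass 70% of its speed; a pose out of reach is approached as far as the arm can. A call with a gripper value outside its range is refused whole. The fingers move at their own pace and stop on an object; the grip force is fixed at half the most. Time passes only in rows, so rows that do not move let the fingers close. It gives the time, the measured TCP pose, the force and the opening at its end, in the units of the state.
- bot.read_state(): the state, without advancing time (a new reading comes with each control period).
- bot.capture(name): name is "side" or "top" or "wrist"; returns the picture (400x640x3 uint8, blue, green, red); there is no depth.
- bot.get_calibration(name): a dict with "fx", "fy", "cx", "cy" (pixels), "R" (3x3) and "t" (3): a world point X has camera coordinates R X + t. Camera axes: x right, y down, z forward; pixel columns grow to the right and rows downward; lengths in m; the calibration is good to about 2 mm. A picture is of the moment at which its call begins: read the wrist's pose just before it. get_calibration takes no time and is no camera call; for the wrist camera it gives the pose at the moment of the call.
- bot.hand_in(): hands the job in, once; it reports no verdict.
The state is a dict: "time_s": time; "joint_positions": joint angles; "qvel": joint speeds; "tau": joint torques, N m; "position": TCP position; "tcp_rot": TCP orientation; "force": force on the tool from outside, world axes, zero at the start; "moment": the same for the moment, N m; "opening": opening from 0.0 (shut) to 1.0 (fully open).
Only numpy, scipy, OpenCV 4.12 (cv2) and the standard library are available. Lean on these libraries where they do the work, as an engineer would, in place of code of your own. Each camera call takes 0.05 s, during which the arm holds its last target. There are 200 camera calls.

TASK

Bring the next vial under the inspection head: with the fingers, push the hand wheel round by its upright red handle, clockwise seen from above, through exactly one turn, so that the handle stands in line with the white mark again, and then let go of it. Only push the handle, without gripping it, and do not run well past the mark. Leave the rack and its vials, the inspection head and the things standing round the stage alone.

Things in the scene. Friction and masses are not known exactly. Their poses are not given: they have to be found in the camera images.
- index_wheel (a joint): turning angle of the dark steel hand wheel (vertical axle, rim 128 mm across its outside) on the round grey column of the indexing stage. 0 at the start, rad, grows as the wheel turns CLOCKWISE seen from above; one turn clockwise = 6.283. It turns stiffly (about 2 N at the handle), stays where it is left, and has no detent or stop near one turn, so one must stop pushing in time.
- wheel_hub (a point): point on the wheel's axle at the top of the small hub cap, 108 mm above the bench. Fixed while the wheel turns. The rim and its three spokes lie below it, the rim's top 8 mm lower than this point; the top of the steel boss under the handle lies 4 mm lower than this point.
- handle_top (a point): centre of the top of the red upright handle on the wheel's rim. The handle is a round spinning sleeve, 19 to 22 mm in diameter and 53 mm tall, standing on the rim 56 mm from the axle; its top is 158 mm and its foot 105 mm above the bench. It goes round with the wheel.
- wheel_handle: the same red spinning sleeve; origin at the centre of its foot, z up; its yaw means nothing, since it spins freely. Room round it: the hood has solid side walls at about y = +0.52 and y = -0.30, reaching forward to about x = 0.45, and a roof at z = 0.57 from about x = 0.72 back, its glass visor swung up; come in from the front.
- index_mark (a point): top of the small white upright tab (12x6x14 mm) fixed to the column just outside the rim, 77 mm from the axle, its top 85 mm above the bench. At the start the handle stands in line with it, seen from the axle, and after exactly one turn it does so again.
- stage: grey base of the indexing stage, fixed to the bench; origin on the bench under the wheel's axle, z up. From the axle its rail (70 mm wide, 12 mm high base) runs 266 mm toward its own -y (about the robot's right). A post behind the rail (own x = +42 mm, y = -156 mm) carries a black inspection head over the rail, its highest point 136 mm above the bench; it does not move.
- vial_rack: white rack with three blue-capped white vials clamped in it (110 mm long, vials 34 mm apart, caps about 90 mm above the bench), riding on the rail; origin under its centre. The wheel drives it: one clockwise turn moves it 34 mm toward the wheel and so brings the middle vial under the head in place of the first. Not to be touched.
- saline_a: loose bystander: white saline bottle, 61x87x153 mm; origin at the centre of its underside
- saline_b: loose bystander: white saline bottle, 54x78x124 mm; origin at the centre of its underside
- vial_blue_1: loose bystander: white vial with blue cap, 31x32x56 mm; origin at the centre of its underside
- vial_amber_a: loose bystander: brown vial with grey cap, 36x37x75 mm; origin at the centre of its underside
- vial_blue_5: loose bystander: white vial with blue cap, 31x34x58 mm; origin at the centre of its underside
- tape_roll: loose bystander: roll of brown tape lying flat, 96x96x18 mm; origin at the centre of its underside

How it is judged:
By the outcome, as a careful person would: the job done as asked, in the order asked, and still so for the second after the job is handed in, with the robot touching nothing.
It also fails if it takes over 64 s, if anything falls off the work surface, if the arm or the gripper's body presses on something with over 40 N, if the wrist force passes 120 N, or if a joint passes its speed limit or range.

## Working session

There is one attempt and no reset: what is moved stays moved. The work goes in short steps, Python scripts to look and compute and a tool call to move; the robot and the scene stay as the last step left them, time stands still between calls to the robot, and variables do not carry over. Pictures are saved under pics/ and viewed, about 8 in all and at most 12, crops included, and the job is handed in when it is done.

Besides the shell and the picture viewer there is one more tool, called after "Call:" in YAML: its name, and indented under it one key for each argument. play_rows: Moves the arm, as the interface text tells. Its arguments: {"type":"object","properties":{"targets":{"type":"array","items":{"type":"array","items":{"type":"number"}}}},"required":["targets"]}

```bash
mkdir -p pics
python3 - <<'E'
from rig import bot
import cv2
for n in("top","side"):
    cv2.imwrite(f"pics/{n}0.png",bot.capture(n))
    print(n,bot.get_calibration(n))
s=bot.read_state();print(s)
E
```

```text
top {'fx': 441.3889263898007, 'fy': 441.3889263898007, 'cx': 316.5221335602268, 'cy': 201.14002248704986, 'R': array([[-0.02170638, -0.99934472, -0.02896489],
       [-0.99706367,  0.02376673, -0.07279541],
       [ 0.07343611,  0.02729971, -0.99692621]]), 't': array([0.1263562 , 0.59176297, 1.215288  ])}
side {'fx': 407.3030164806058, 'fy': 407.3030164806058, 'cx': 318.08030279356245, 'cy': 200.07507265920904, 'R': array([[ 0.89539115, -0.44489162, -0.01860495],
       [-0.22904395, -0.42433918, -0.87605658],
       [ 0.38185542,  0.78867465, -0.48184928]]), 't': array([-0.48452101,  0.28894346,  0.77366413])}
{'time_s': 0.1, 'joint_positions': array([ 5.71528822e+01,  3.02753522e+01,  8.21488949e+01, -6.71582159e-04,
        6.76884643e+01, -1.02290902e+01]), 'qvel': array([ 0.05905907, -0.07570055, -0.18131925,  0.01456876,  0.1734167 ,
        0.03705408]), 'tau': array([-1.34245934e-04, -4.40984845e+01, -1.77151322e+01,  6.35072007e-02,
        5.33855287e-02, -4.24880432e-05]), 'position': array([0.23999929, 0.57637446, 0.22165194]), 'tcp_rot': array([[-9.23090793e-01,  3.84580640e-01, -1.05788958e-03],
       [ 3.84581946e-01,  9.23089365e-01, -1.65855470e-03],
       [ 3.38678596e-04, -1.93784181e-03, -9.99998065e-01]]), 'force': array([ 0.25561634, -0.14363164, -0.67577433]), 'moment': array([0.03294094, 0.06215853, 0.02291082]), 'opening': 0.9987334276454428}
```

View pics/top0.png

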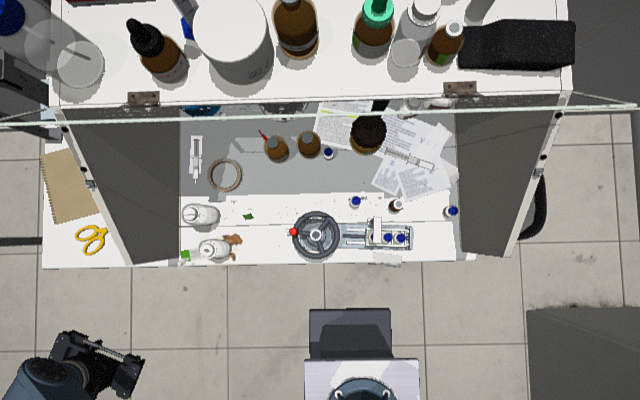

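View pics/side0.png

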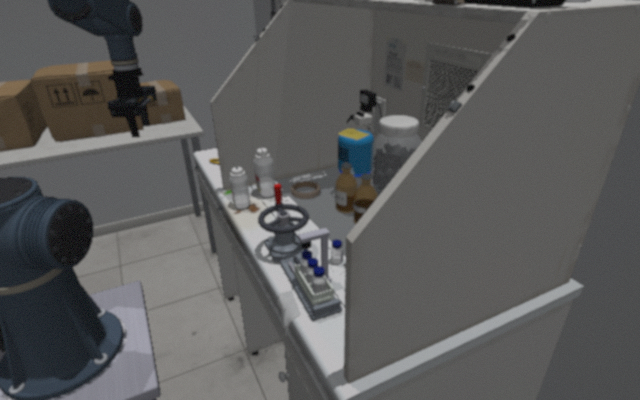

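The top view shows the hub at about (316,235), the red handle top at (293,232), the rack at about (395,238) and the saline bottles at (200,213) and (213,250). In the side view the handle top is at about (278,184). Next I convert these to positions.

```bash
cat > h.py <<'E'
import numpy as np,cv2
from rig import bot
def onz(c,u,v,z):
    R=np.array(c["R"]);t=np.array(c["t"])
    o=-R.T@t; d=R.T@np.array([(u-c["cx"])/c["fx"],(v-c["cy"])/c["fy"],1]); return o+d*(z-o[2])/d[2]
def proj(c,X):
    p=c["R"]@np.array(X)+c["t"]; return p[0]/p[2]*c["fx"]+c["cx"],p[1]/p[2]*c["fy"]+c["cy"]
def red(im):
    b,g,r=[im[...,i].astype(int) for i in range(3)]
    return ((r>110)&(g<0.45*r)&(b<0.45*r)).astype(np.uint8)
E
python3 - <<'E'
from h import *
c=bot.get_calibration("top");im=cv2.imread("pics/top0.png")
n,l,s,ce=cv2.connectedComponentsWithStats(red(im))
for i in range(1,n):
  if s[i,4]>8: print(s[i],ce[i],onz(c,*ce[i],.15))
print("hub",onz(c,316,235,.108),"head",onz(c,376,225,.136))
print("bottles",onz(c,200,213,.12),onz(c,213,250,.15),"vials",onz(c,356,202,.055),onz(c,397,205,.07),onz(c,452,211,.055))
s=bot.get_calibration("side");ims=cv2.imread("pics/side0.png")
n,l,st,ce=cv2.connectedComponentsWithStats(red(ims))
for i in range(1,n):
  if st[i,4]>8: print("side",st[i],ce[i])
print("side top",onz(s,278,184,.158))
crop=cv2.resize(im[180:275,170:330],None,fx=5,fy=5,interpolation=cv2.INTER_CUBIC)
cv2.imwrite("pics/topc.png",crop)
E
```

```text
[263 136   4   5  11] [264.54545455 137.72727273] [0.75068763 0.23863144 0.15      ]
[290 228   7   8  47] [293.04255319 231.31914894] [0.510633  0.1699727 0.15     ]
hub [0.5000507  0.11380563 0.108     ] head [ 0.52207859 -0.0394546   0.136     ]
bottles [0.56366782 0.4140703  0.12      ] [0.46816587 0.37249969 0.15      ] vials [0.58724195 0.00435997 0.055     ] [ 0.57551666 -0.104277    0.07      ] [ 0.55667375 -0.25409046  0.055     ]
side [275 184   6   4  19] [277.36842105 185.57894737]
side top [0.51652483 0.17174839 0.158     ]
```

View pics/topc.png

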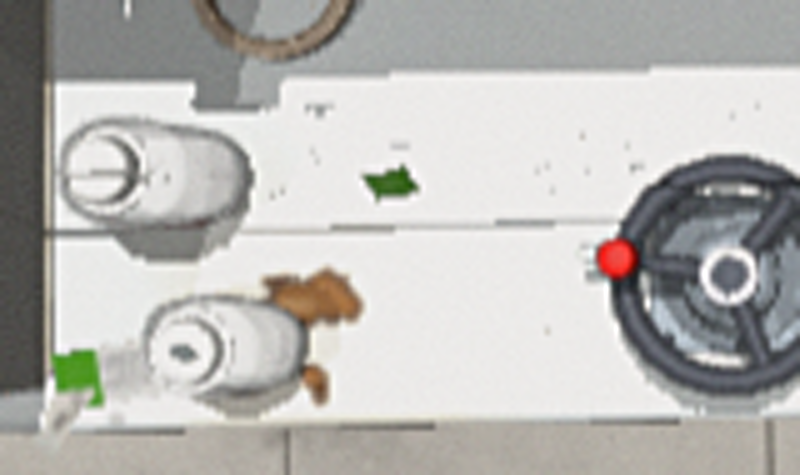

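Call:
play_rows:
  targets:
    - [1,0.0232,-0.0413,0,0,0,0.023]
    - [1,0.0232,-0.0413,0,0,0,0.023]
    - [1,0.0232,-0.0413,0,0,0,0.023]
    - [1,0.0232,-0.0413,0,0,0,0.023]
    - [1,0.0232,-0.0413,0,0,0,0.023]
    - [1,0.0232,-0.0413,0,0,0,0.023]
    - [1,0.0232,-0.0413,0,0,0,0.023]
    - [1,0.0232,-0.0413,0,0,0,0.023]
    - [1,0.0232,-0.0413,0,0,0,0.023]
    - [1,0.0232,-0.0413,0,0,0,0.023]
    - [1,0,0,0,0,0,0]
    - [1,0,0,0,0,0,0]

```text
time_s: 1.6
position: [0.4716, 0.164, 0.2222]
tcp_rot: [[-0.986, 0.165, -0.002], [0.165, 0.986, 0.0], [0.002, 0.0, -1.0]]
force: [-0.5, -0.5, -0.6]
opening: 0.007
```

Run:
```python
from h import *
c=bot.get_calibration("wrist");im=bot.capture("wrist");cv2.imwrite("pics/w1.png",im)
s=bot.read_state();print(s["position"],s["tcp_rot"].round(3),s["opening"],s["joint_positions"].round(1))
n,l,st,ce=cv2.connectedComponentsWithStats(red(im))
for i in range(1,n):
  if st[i,4]>30: print(st[i],ce[i],onz(c,*ce[i],.158))
for nm,X in dict(hub=(.5005,.1145,.108),top=(.51,.169,.158),foot=(.51,.169,.105)).items(): print(nm,proj(c,X))
print(proj(c,s["position"]))
```

```text
[0.47138334 0.16452375 0.22223777] [[-0.987  0.164 -0.001]
 [ 0.164  0.987  0.   ]
 [ 0.001  0.    -1.   ]] 0.005296376865001415 [  6.4  20.6  99.8   0.   59.7 -74.2]
hub (np.float64(270.4475703219766), np.float64(240.14764626931716))
top (np.float64(339.5894728877952), np.float64(266.5044913817112))
foot (np.float64(336.6557308259909), np.float64(239.24796802776095))
(np.float64(324.7293114486059), np.float64(253.33085223730254))
```

View pics/w1.png

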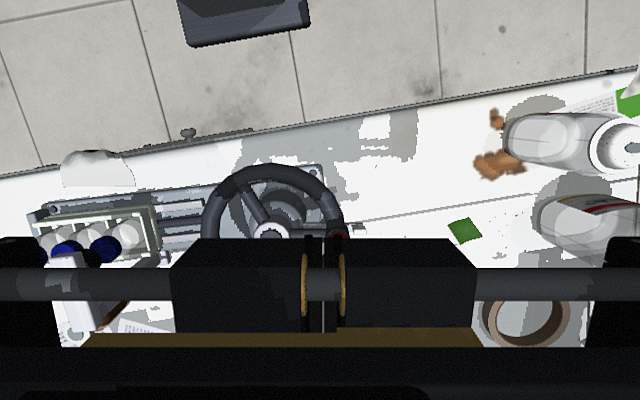

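The closed fingers are behind the handle and high. The hub, at about (268,235) px, agrees with the prediction of (270,240). Next: go down in the free gap, then go round.

Call:
play_rows:
  targets:
    - [1,0,0,-0.035,0,0,0]
    - [1,0,0,-0.035,0,0,0]
    - [1,0,0,-0.032,0,0,0]
    - [1,0,0,0,0,0,0]

```text
time_s: 2.15
position: [0.4696, 0.1649, 0.1187]
tcp_rot: [[-0.987, 0.162, -0.006], [0.162, 0.987, -0.001], [0.006, -0.002, -1.0]]
force: [-0.6, -0.5, -0.4]
opening: 0.004
```

Call:
play_rows:
  targets:
    - [1,0.0067,0.0033,0,0,0,0]
    - [1,0.0071,0.0024,0,0,0,0]
    - [1,0.0073,0.0015,0,0,0,0]
    - [1,0.0074,0.0005,0,0,0,0]
    - [1,0.0074,-0.0005,0,0,0,0]
    - [1,0.0073,-0.0015,0,0,0,0]
    - [1,0.0071,-0.0024,0,0,0,0]
    - [1,0.0067,-0.0033,0,0,0,0]
    - [1,0,0,0,0,0,0]

```text
time_s: 3.28
position: [0.531, 0.1636, 0.1205]
tcp_rot: [[-0.986, 0.165, 0.003], [0.165, 0.986, 0.0], [-0.003, 0.001, -1.0]]
force: [-0.3, -0.4, 0.6]
opening: 0.005
```

Run:
```python
from h import *
s=bot.read_state();print(s["position"],s["force"])
im=bot.capture("top");im2=bot.capture("side")
a=cv2.resize(im[180:280,240:400],None,fx=4,fy=4);b=cv2.resize(im2[150:250,220:380],None,fx=4,fy=4)
cv2.imwrite("pics/a2.png",cv2.resize(np.hstack([a[:,:640],b]),(1280,400))[:, :]) if 0 else cv2.imwrite("pics/a2.png",np.vstack([a,b])[:800] if 0 else cv2.resize(np.vstack([a,b]),(480,600)))
```

```text
[0.53099393 0.16360165 0.12054576] [-0.28334703 -0.36883975  0.57220241]
```

View pics/a2.png

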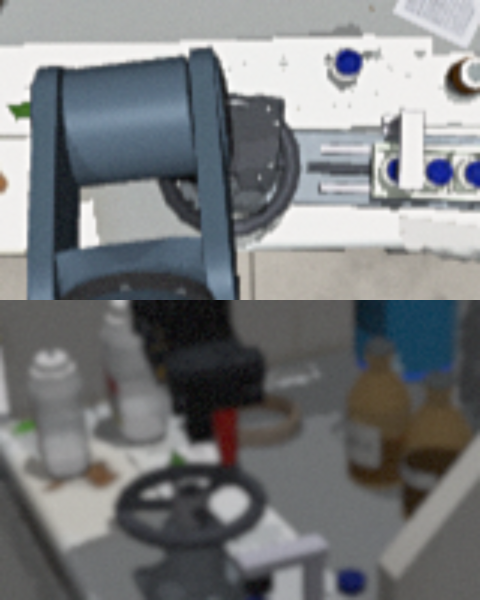

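The handle has moved off with the fingers: in the side crop it stands just past the fingers at about (228,435). I carry on.

Call:
play_rows:
  targets:
    - [1,0.0062,-0.0041,0,0,0,0]
    - [1,0.0056,-0.0049,0,0,0,0]
    - [1,0.0049,-0.0056,0,0,0,0]
    - [1,0.0041,-0.0062,0,0,0,0]
    - [1,0.0033,-0.0067,0,0,0,0]
    - [1,0.0024,-0.0071,0,0,0,0]
    - [1,0.0015,-0.0073,0,0,0,0]
    - [1,0.0005,-0.0074,0,0,0,0]
    - [1,-0.0005,-0.0074,0,0,0,0]
    - [1,-0.0015,-0.0073,0,0,0,0]
    - [1,-0.0024,-0.0071,0,0,0,0]
    - [1,-0.0033,-0.0067,0,0,0,0]

```text
time_s: 4.88
position: [0.5503, 0.0856, 0.1206]
tcp_rot: [[-0.986, 0.164, 0.001], [0.164, 0.986, -0.0], [-0.001, 0.0, -1.0]]
force: [1.4, 2.7, 0.6]
opening: 0.004
```

Call:
play_rows:
  targets:
    - [1,-0.0041,-0.0062,0,0,0,0]
    - [1,-0.0049,-0.0056,0,0,0,0]
    - [1,-0.0056,-0.0049,0,0,0,0]
    - [1,-0.0062,-0.0041,0,0,0,0]
    - [1,0,0,0,0,0,0]

```text
time_s: 5.5
position: [0.5283, 0.0648, 0.1206]
tcp_rot: [[-0.986, 0.164, -0.002], [0.164, 0.986, -0.0], [0.002, -0.001, -1.0]]
force: [0.1, -1.1, -0.0]
opening: 0.004
```

Run:
```python
from h import *
s=bot.read_state();print(s["position"],s["force"])
im=bot.capture("top");im2=bot.capture("side")
a=im[180:280,240:400];b=im2[150:250,220:380]
cv2.imwrite("pics/a3.png",cv2.resize(np.vstack([a,b]),(480,600)))
c=bot.get_calibration("side")
n,l,st,ce=cv2.connectedComponentsWithStats(red(im2))
for i in range(1,n):
  if st[i,4]>8: print(st[i],ce[i],onz(c,*ce[i],.14))
```

```text
[0.52827248 0.06482928 0.12056119] [ 0.13717884 -1.14695316 -0.04624462]
```

View pics/a3.png

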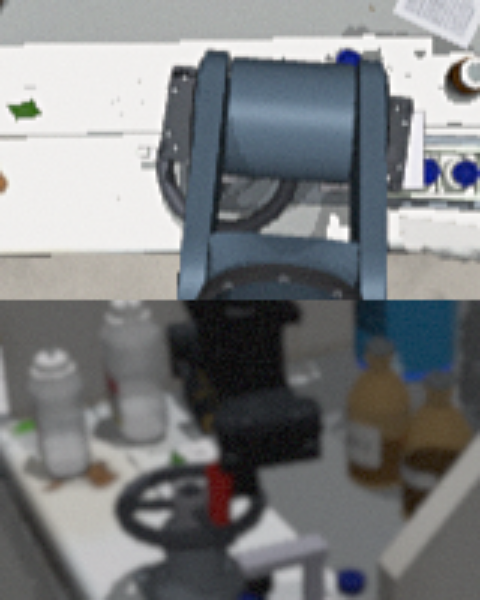

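The handle stands ahead of the fingers at about (218,490) in the crop, and the bystanders are untouched. Next are the third quarter and most of the fourth.

Call:
play_rows:
  targets:
    - [1,-0.0067,-0.0033,0,0,0,0]
    - [1,-0.0071,-0.0024,0,0,0,0]
    - [1,-0.0073,-0.0015,0,0,0,0]
    - [1,-0.0074,-0.0005,0,0,0,0]
    - [1,-0.0074,0.0005,0,0,0,0]
    - [1,-0.0073,0.0015,0,0,0,0]
    - [1,-0.0071,0.0024,0,0,0,0]
    - [1,-0.0067,0.0033,0,0,0,0]
    - [1,-0.0062,0.0041,0,0,0,0]
    - [1,-0.0056,0.0049,0,0,0,0]
    - [1,-0.0049,0.0056,0,0,0,0]
    - [1,-0.0041,0.0062,0,0,0,0]

```text
time_s: 7.1
position: [0.4503, 0.0865, 0.1204]
tcp_rot: [[-0.986, 0.164, -0.002], [0.164, 0.986, -0.0], [0.002, -0.0, -1.0]]
force: [-0.1, -2.7, 0.6]
opening: 0.004
```

Call:
play_rows:
  targets:
    - [1,-0.0033,0.0067,0,0,0,0]
    - [1,-0.0024,0.0071,0,0,0,0]
    - [1,-0.0015,0.0073,0,0,0,0]
    - [1,-0.0005,0.0074,0,0,0,0]
    - [1,0.0005,0.0074,0,0,0,0]
    - [1,0.0015,0.0073,0,0,0,0]
    - [1,0.0024,0.0071,0,0,0,0]
    - [1,0.0033,0.0067,0,0,0,0]
    - [1,0,0,0,0,0,0]

```text
time_s: 8.22
position: [0.452, 0.144, 0.1206]
tcp_rot: [[-0.987, 0.164, 0.001], [0.164, 0.987, 0.001], [-0.001, 0.001, -1.0]]
force: [-0.5, -0.5, 0.6]
opening: 0.011
```

Run:
```python
from h import *
s=bot.read_state();print(s["position"],s["force"])
im=bot.capture("top");im2=bot.capture("side")
a=im[180:280,240:400];b=im2[150:250,220:380]
cv2.imwrite("pics/a4.png",cv2.resize(np.vstack([a,b]),(480,600)))
for nm,i2 in(("top",im),("side",im2)):
  n,l,st,ce=cv2.connectedComponentsWithStats(red(i2))
  c=bot.get_calibration(nm)
  for i in range(1,n):
    if st[i,4]>8: print(nm,st[i],ce[i],onz(c,*ce[i],.15))
```

```text
[0.45204219 0.14396985 0.12059195] [-0.54900587 -0.47125327  0.58851417]
top [263 136   4   5  12] [264.66666667 137.91666667] [0.75018875 0.23832719 0.15      ]
```

View pics/a4.png

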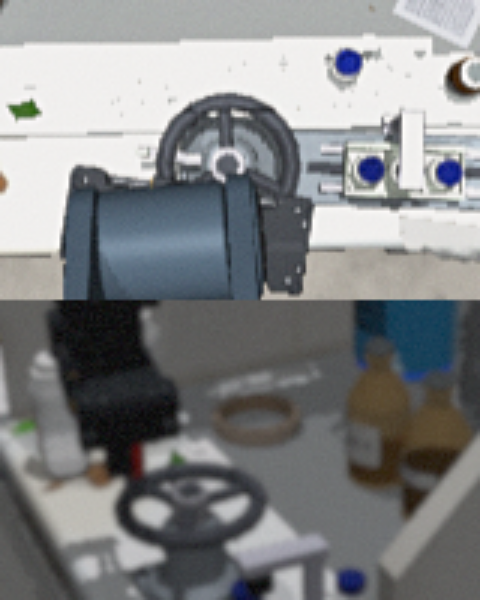

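```bash
cat >> h.py <<'E'
def redd(im):
    b,g,r=[im[...,i].astype(int) for i in range(3)]
    return ((r>50)&(g<0.5*r)&(b<0.5*r)).astype(np.uint8)
E
python3 - <<'E'
from h import *
c=bot.get_calibration("side")
for nm,im in (("start",cv2.imread("pics/side0.png")),("now",bot.capture("side"))):
  n,l,st,ce=cv2.connectedComponentsWithStats(redd(im[150:230,240:320]))
  i=1+st[1:,4].argmax();ys,xs=np.nonzero(l==i)
  print(nm,[(y+150,round(xs[ys==y].mean()+240,1),(ys==y).sum()) for y in sorted(set(ys))])
for a in (80,90,100,105,110,115,120,125,130):
  X=[.5005+.056*np.cos(np.radians(a)),.1145+.056*np.sin(np.radians(a))]
  print(a,[np.round(proj(c,X+[z]),1) for z in(.105,.13,.158)])
E
```

```text
start [(np.int64(184), np.float64(278.0), np.int64(3)), (np.int64(185), np.float64(277.5), np.int64(6)), (np.int64(186), np.float64(277.5), np.int64(6)), (np.int64(187), np.float64(277.5), np.int64(6)), (np.int64(188), np.float64(277.5), np.int64(6)), (np.int64(189), np.float64(277.0), np.int64(5)), (np.int64(190), np.float64(277.0), np.int64(5)), (np.int64(191), np.float64(277.5), np.int64(6)), (np.int64(192), np.float64(277.5), np.int64(6)), (np.int64(193), np.float64(277.5), np.int64(6)), (np.int64(194), np.float64(278.0), np.int64(5)), (np.int64(195), np.float64(277.5), np.int64(6)), (np.int64(196), np.float64(277.5), np.int64(4)), (np.int64(197), np.float64(278.0), np.int64(5)), (np.int64(198), np.float64(278.0), np.int64(5)), (np.int64(199), np.float64(277.5), np.int64(4)), (np.int64(200), np.float64(278.0), np.int64(3)), (np.int64(201), np.float64(278.0), np.int64(3)), (np.int64(202), np.float64(278.0), np.int64(3)), (np.int64(203), np.float64(278.0), np.int64(3))]
now [(np.int64(198), np.float64(265.5), np.int64(2)), (np.int64(199), np.float64(265.0), np.int64(3)), (np.int64(
[... 394 characters left out ...]
8), np.float64(265.5), np.int64(2))]
80 [array([277.4, 203.2]), array([276.7, 194.7]), array([276. , 184.9])]
90 [array([273.7, 203.9]), array([273. , 195.4]), array([272.2, 185.6])]
100 [array([270.3, 205. ]), array([269.6, 196.4]), array([268.7, 186.5])]
105 [array([268.7, 205.6]), array([267.9, 197. ]), array([267.1, 187.1])]
110 [array([267.2, 206.3]), array([266.4, 197.7]), array([265.5, 187.8])]
115 [array([265.7, 207. ]), array([264.9, 198.4]), array([264. , 188.5])]
120 [array([264.4, 207.8]), array([263.6, 199.1]), array([262.7, 189.2])]
125 [array([263.3, 208.6]), array([262.4, 200. ]), array([261.5, 190. ])]
130 [array([262.2, 209.5]), array([261.3, 200.8]), array([260.4, 190.8])]
```

Call:
play_rows:
  targets:
    - [1,0.0041,0.0062,0,0,0,0]
    - [1,0.0049,0.0056,0,0,0,0]
    - [1,0.0056,0.0049,0,0,0,0]
    - [1,0.0062,0.0041,0,0,0,0]
    - [1,0,0,0,0,0,0]
    - [1,-0.02,-0.005,0,0,0,0]
    - [1,-0.03,0,0,0,0,0]
    - [1,-0.01,0,0,0,0,0]
    - [1,0,0,0,0,0,0]

```text
time_s: 9.5
position: [0.4131, 0.159, 0.1208]
tcp_rot: [[-0.986, 0.164, 0.002], [0.164, 0.986, 0.0], [-0.002, 0.0, -1.0]]
force: [0.2, -0.9, 0.2]
opening: 0.006
```

```bash
cat > m.py <<'E'
from h import *
s=bot.read_state();print(s["position"],s["force"],s["time_s"])
for nm in("top","side"):
  c=bot.get_calibration(nm)
  for im in (cv2.imread(f"pics/{nm}0.png"),bot.capture(nm)):
    r=(slice(215,255),slice(275,345)) if nm=="top" else (slice(150,230),slice(240,320))
    n,l,st,ce=cv2.connectedComponentsWithStats(redd(im[r]))
    i=1+st[1:,4].argmax();p=ce[i]+[r[1].start,r[0].start]
    X=onz(c,*p,.15 if nm=="top" else .1345); print(nm,st[i,2:],p,X,"az",np.degrees(np.arctan2(X[1]-.1145,X[0]-.5005)))
E
python3 m.py
```

```text
[0.41308837 0.15903559 0.12081443] [ 0.16089939 -0.85116538  0.22943012] 9.5
top [ 9  8 53] [293.20754717 231.28301887] [0.51071439 0.16955624 0.15      ] az 79.48961545223749
top [ 9  8 54] [293.11111111 236.59259259] [0.49743708 0.17003579 0.15      ] az 93.1567911423611
side [ 6 20 96] [277.60416667 192.625     ] [0.51345297 0.17092065 0.1345    ] az 77.07017121421201
side [ 6 20 85] [272.36470588 194.02352941] [0.49890335 0.17014496 0.1345    ] az 91.64356291292079
```

About 14° remains: 13.7° by the top camera and 14.6° by the side camera. I push slowly, stopping slightly short, then back off and measure.

Call:
play_rows:
  targets:
    - [1,0.0033,0.0197,0,0,0,0]
    - [1,0.0296,-0.0049,0,0,0,0]
    - [1,0.0217,-0.0036,0,0,0,0]
    - [1,0.0049,-0.0008,0,0,0,0]
    - [1,0.0039,-0.0007,0,0,0,0]
    - [1,0.0039,-0.0007,0,0,0,0]
    - [1,0.0035,-0.0006,0,0,0,0]
    - [1,0,0,0,0,0,0]
    - [1,-0.02,0.0033,0,0,0,0]
    - [1,-0.03,0.0049,0,0,0,0]
    - [1,-0.02,0.0033,0,0,0,0]
    - [1,0,0,0,0,0,0]

```text
time_s: 11.1
position: [0.4123, 0.1789, 0.1207]
tcp_rot: [[-0.987, 0.163, 0.0], [0.163, 0.987, -0.0], [-0.0, -0.0, -1.0]]
force: [1.0, 1.1, 0.6]
opening: 0.003
```

```bash
python3 m.py
```

```text
[0.41226896 0.17892098 0.12071278] [0.98358878 1.08171094 0.55807452] 11.1
top [ 9  8 53] [293.20754717 231.28301887] [0.51071439 0.16955624 0.15      ] az 79.48961545223749
top [ 9  8 53] [292.9245283  233.24528302] [0.50581831 0.17035536 0.15      ] az 84.56094027314522
side [ 6 20 96] [277.60416667 192.625     ] [0.51345297 0.17092065 0.1345    ] az 77.07017121421201
side [ 6 20 89] [275.62921348 193.48314607] [0.50729182 0.16893441 0.1345    ] az 82.88792272308972
```

About 5.4° (5.3 mm) is left, so the last extent plus 5.3 mm.

Call:
play_rows:
  targets:
    - [1,0.0296,-0.0049,0,0,0,0]
    - [1,0.0296,-0.0049,0,0,0,0]
    - [1,0.0059,-0.001,0,0,0,0]
    - [1,0.0039,-0.0007,0,0,0,0]
    - [1,0.002,-0.0003,0,0,0,0]
    - [1,0.0018,-0.0003,0,0,0,0]
    - [1,0.0015,-0.0002,0,0,0,0]
    - [1,0,0,0,0,0,0]
    - [1,-0.02,0.0033,0,0,0,0]
    - [1,-0.03,0.0049,0,0,0,0]
    - [1,-0.02,0.0033,0,0,0,0]
    - [1,0,0,0,0,0,0]

```text
time_s: 12.7
position: [0.4167, 0.1782, 0.1208]
tcp_rot: [[-0.987, 0.163, 0.0], [0.163, 0.987, -0.0], [-0.0, -0.0, -1.0]]
force: [-0.4, -0.3, 0.7]
opening: 0.001
```

```bash
python3 m.py
python3 - <<'E'
from h import *
a=cv2.imread("pics/top0.png");b=bot.capture("top");cv2.imwrite("pics/top9.png",b)
f=lambda i:cv2.resize(i[200:260,270:400],None,fx=5,fy=5,interpolation=cv2.INTER_CUBIC)
cv2.imwrite("pics/cmp.png",np.vstack([f(a),f(b)]))
E
```

```text
[0.41674619 0.17816657 0.12075571] [-0.4253975  -0.26238141  0.67580519] 12.7
top [ 9  8 53] [293.20754717 231.28301887] [0.51071439 0.16955624 0.15      ] az 79.48961545223749
top [ 9  9 55] [293.09090909 231.8       ] [0.50942648 0.1698726  0.15      ] az 80.84227574823915
side [ 6 20 96] [277.60416667 192.625     ] [0.51345297 0.17092065 0.1345    ] az 77.07017121421201
side [ 7 20 96] [277.11458333 192.61458333] [0.51236974 0.17157234 0.1345    ] az 78.25127603859244
```

View pics/cmp.png

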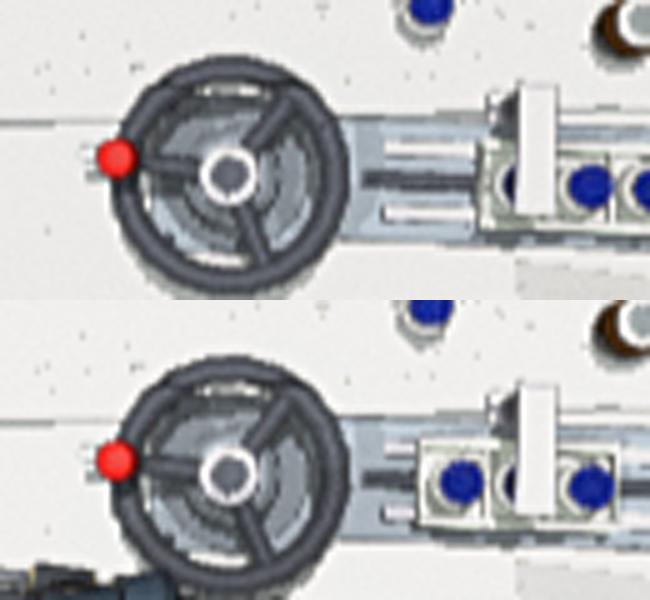

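The handle is about 1.3° short, and the middle vial is under the head. One nudge of 1.2 mm, then back off and up.

Call:
play_rows:
  targets:
    - [1,0.0296,-0.0049,0,0,0,0]
    - [1,0.0296,-0.0049,0,0,0,0]
    - [1,0.0059,-0.001,0,0,0,0]
    - [1,0.0039,-0.0007,0,0,0,0]
    - [1,0.0012,-0.0002,0,0,0,0]
    - [1,0,0,0,0,0,0]
    - [1,-0.02,0.0033,0,0,0,0]
    - [1,-0.03,0.0049,0,0,0,0]
    - [1,-0.02,0.0033,0,0,0,0]
    - [1,0,0,0.04,0,0,0]
    - [1,0,0,0.04,0,0,0]
    - [1,0,0,0,0,0,0]

```text
time_s: 14.35
position: [0.4193, 0.1784, 0.2033]
tcp_rot: [[-0.987, 0.163, 0.007], [0.163, 0.987, 0.001], [-0.007, 0.002, -1.0]]
force: [0.3, -0.1, -0.8]
opening: 0.002
```

```bash
python3 m.py
```

```text
[0.419273   0.17840745 0.20325941] [ 0.27012612 -0.05330009 -0.80449323] 14.35
top [ 9  8 53] [293.20754717 231.28301887] [0.51071439 0.16955624 0.15      ] az 79.48961545223749
top [ 9  9 54] [293.14814815 231.85185185] [0.50929354 0.16973101 0.15      ] az 80.95365358535688
side [ 6 20 96] [277.60416667 192.625     ] [0.51345297 0.17092065 0.1345    ] az 77.07017121421201
side [ 7 20 97] [277.08247423 192.57731959] [0.51237228 0.17180309 0.1345    ] az 78.29484674957864
```

```bash
python3 -c "
from rig import bot
print(bot.hand_in())"
```

```text
the job is handed in; nothing more can be done
None
```

I pushed the handle clockwise through one turn with the closed fingers, never gripping it. I then backed off, raised the arm clear and handed the job in at about 14.4 s.

- **Handle:** both cameras put it about 1.3° short of where it started, in line with the mark (top camera 1.5°, side camera 1.2°). A last 1.2 mm nudge did not visibly move it. I left that remainder because it is about half a pixel.
- **Rack:** the top view, taken just before that nudge, shows the rack moved toward the wheel and the middle vial under the inspection head.
- **Bystanders:** the nearest loose vials looked unmoved in that same view. I did not view the saline bottles or the tape roll again after the last part of the turn.
- **Forces:** the largest reading I saw was about 3 N. At the end the force was under 1 N and the arm was touching nothing.

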